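Clamp a rail in the drilling jig

ROBOT

A 6-joint arm with a two-finger parallel gripper is mounted at the origin on the work surface. World frame = base frame: x ahead of the robot, y to its left, z up, the work surface at z = 0. Lengths are in m, angles in rad, forces in N, time in s.
With the tool pointing down it reaches from about 0.275 to 1 m from the base axis. Payload 8.4 kg.
Tool frame: the origin (TCP) lies on the centre line of the jaws, within the pads' length; the fingertips stand 17 mm ahead of it and the grasp point (between the pads) lies 2 mm behind it (bot.tcp_to_tips is the z of the fingertips in the tool frame, in m); z points along the fingers, y is the line along which they close (so a half turn about z gives the same grasp; the last joint's range is limited). The gripper opens to 85 mm and grips with 20 to 120 N. Pads are 22 mm wide; open, the fingers measure 114 mm over their backs; the gripper's body (76 mm by 85 mm) begins 54 mm behind the grasp point. The pads swing forward as they close: fully open they stand 13 mm farther back than shut.
Start: joints at [-1.188, 0.353, 1.633, -0, 1.155, -0.002], TCP at [0.235, -0.579, 0.248] pointing down, gripper open.
Joint ranges: [-2.63, 2.63], [-0.92, 2.1], [0.06, 2.66], [-1.3, 4.44], [0, 2.69], [-3.02, 3.02]. Speed limits (rad/s): [2.22, 2.22, 2.79, 3.14, 3.14, 3.14].

INTERFACE

Orientations are given as a unit quaternion [x, y, z, w].
In Python, from workcell import bot, hand, kinematics, get_obs, vision, hand_in gives the robot as it stands. The module is installed in compiled form; this text tells all that it offers. Calls block until the motion is done:
- bot.reach(position, orientation): joint-space move of the TCP to a pose.
- bot.servo_line(position, ori=None, velocity=0.15): straight line of the TCP; ori=None keeps the orientation; velocity is the mean speed in m/s.
- bot.goto_joints(angles): joint-space move.
- hand.move_gripper(opening, strength=None): finger opening in m; strength is the grip in N (None keeps the last); returns when the fingers have stopped.
- bot.dwell(seconds).
- kinematics.solve_ik(position, orientation): joint angles nearest the present ones, or None.
- get_obs(): the state.
- vision.read_camera(name): name is "scene" or "top" or "wrist"; returns a dict with "frame" (480x640x3 uint8, red, green, blue), "intrinsics" (3x3 intrinsics, pixels), "dist" ([k1, k2, p1, p2, k3] as OpenCV has them; the pictures are not rectified), "view" (4x4, takes a point from world to camera coordinates). Camera axes: x right, y down, z forward; pixel columns grow to the right and rows downward; lengths in m; the calibration is good to about 2 mm. A picture is of the moment at which its call begins. There is no depth.
A pose or a line that the arm cannot do raises bot.IKError and nothing moves.
- hand_in(): hands the job in; it is judged then, once.
The state is a dict: "time_s": time; "joint_pos": joint angles; "joint_vel": joint speeds; "joint_efforts": joint torques, N m; "position": TCP position; "orientation": TCP orientation; "wrist_force": force on the tool from outside, world axes, zero at the start; "ft_torque": the same for the moment, N m; "gripper_width": finger opening in m; "grip_force": force on a finger pad.
Only numpy, scipy, OpenCV 4.12 (cv2) and the standard library are available. Lean on these libraries where they do the work, as an engineer would, in place of code of your own. Each camera call takes 0.05 s, during which the arm holds its last target. There are 200 camera calls.

TASK

Clamp the wooden rail in the drilling jig: with a fingertip or the back of a finger swing the steel clamp strap across over the rail until it is fully home against its stop pin, and only then push the cam lever at its heel all the way down. Push only: do not take the strap or the lever between the fingers, do not shift or lift the rail, leave the other things on the bench where they are, and finish clear with the clamp shut.

Things in the scene. Friction and masses are not known exactly. Their poses are not given: they have to be found in the camera images.
- fixture: Drilling jig, fixed: plywood board 300 x 340 x 18 mm, origin under its centre, +x away from the robot's side, +y to its left, z up (yaw within 0.45 rad). Fence (20 mm thick, top at height 48 mm) along y at x = 97 mm, end stop as high at y = -158. Clamp stud at x = -35, y = 0; stop pin (10 mm thick, top at 68) at x = -3, y = -20. Heights here are above the bench.
- rail_center (a point): Centre of the loose wooden rail to be clamped: 50 mm (x of the jig) x 300 mm (y) x 35 mm high, lying on the board in front of the fence; its top is 53 mm above the bench.
- strap: Clamp strap: level steel bar 28 mm wide, 14 thick, swivelling about the vertical stud. Origin on the stud axis at mid-thickness, 67 mm above the bench (underside 60, top 74); +x along the bar to the nose, bar from x = -44 to +108. Nut over the stud (28 wide, top at 90 mm). Passes 7 mm above the rail, its foot 4 mm; pushing the lever down rocks it 0.055 rad, nose down, on to the rail.
- strap_pivot (a point): Point on the vertical stud axis about which the strap swings, at the strap's mid-thickness.
- strap_nose (a point): Centre of the strap (mid-thickness) at its nose, 95 mm from the stud axis. A pressure screw stands there: head 21 mm wide, shank 12 mm wide, top 98 mm above the bench; a rubber foot 16 mm wide below.
- swivel (a joint): Swing of the strap, rad: 0 = fully home, across the rail along the jig's +x, against the stop pin (hard stop); grows counter-clockwise from above, nose towards the jig's +y, to a hard stop at 1.75. Starts at 0.85 to 1.6. Stays where left; friction 0.1 N m (1 to 1.5 N at the nose).
- lever (a joint): Cam lever, rad: 0 = up, rising at 40 degrees from the heel away from the nose; 0.70 = fully down, level, hard stop, in line with the strap. Starts at 0 to 0.1. Stays where left; friction 0.12 N m, so about 3 N at 45 mm from its hinge, some 5 N over the last fifth, as the foot presses the rail. Its end moves down and outwards in an arc.
- lever_hinge (a point): Hinge of the cam lever, on the strap's centre line 33 mm behind the stud (away from the nose), 87 mm above the bench.
- lever_end (a point): Outer end of the cam lever, on its centre line, 92 mm from its hinge. The lever is a 14 mm wide, 10 mm thick steel bar, its last 40 mm a black grip 22 mm wide and 14 mm thick.
- offcut_c (a point): Bystander, loose: small loose offcut block of wood, 45 x 35 x 30 mm, standing on the jig board's near right corner; point at its centre.
- tape: Bystander, loose: tape measure, grey case 65 x 34 x 62 mm, standing on the table to the right of the board; origin under its centre.
- glue: Bystander, loose: white glue bottle, 60 mm wide, 170 mm tall; origin under its centre.
- screws: Bystander, loose: lidded glass screw jar, 64 mm wide, 80 mm tall; origin under its centre.
- hammer: Bystander, loose: hammer lying on the left of the table; origin about mid-length.
- driver: Bystander, loose: screwdriver lying on the left of the table; origin about mid-length.
- square: Bystander, loose: try square lying on the right of the table, 180 x 100 mm; origin under its stock.
- rail: The same rail; origin under its centre.

How it is judged:
By the outcome, as a careful person would: the job done as asked, in the order asked, and still so for the second after the job is handed in, with the robot touching nothing.
It also fails if it takes over 48 s, if anything falls off the work surface, if the arm or the gripper's body presses on something with over 40 N, if the wrist force passes 120 N, or if a joint passes its speed limit or range.

## Working session

There is one attempt and no reset: what is moved stays moved. The work goes in short steps, each a Python script; the robot and the scene stay as the last script left them, time stands still between calls to the robot, and variables do not carry over. Pictures are saved under pics/ and viewed, at most 10 in all, crops included, and the job is handed in when it is done.

```bash
mkdir -p pics; python3 - <<'E'
from workcell import vision,get_obs
import cv2,pickle
for n in("scene","top"):
    d=vision.read_camera(n); cv2.imwrite(f"pics/{n}0.png",d["frame"][:,:,::-1]); pickle.dump(d,open(f"{n}0.pkl","wb"))
    print(n,d["intrinsics"].tolist(),d["dist"],d["view"].round(3).tolist())
o=get_obs();print(o["time_s"],o["orientation"],o["gripper_width"])
E
```

```text
scene [[548.0905378496902, 0.0, 317.3969309948635], [0.0, 548.0905378496902, 241.60485298842312], [0.0, 0.0, 1.0]] [-0.16966463  0.          0.          0.          0.        ] [[-0.829, 0.56, -0.009, 0.487], [0.385, 0.558, -0.735, -0.146], [-0.407, -0.613, -0.678, 1.737], [0.0, 0.0, 0.0, 1.0]]
top [[586.4686947325864, 0.0, 317.1481520645859], [0.0, 586.4686947325864, 240.47077507849505], [0.0, 0.0, 1.0]] [-0.11875209  0.          0.          0.          0.        ] [[-0.002, -1.0, 0.003, -0.012], [-0.981, 0.002, -0.193, 0.598], [0.193, -0.003, -0.981, 1.644], [0.0, 0.0, 0.0, 1.0]]
0.1 [ 9.81544490e-01  1.91233069e-01 -1.17470632e-04 -5.59416983e-04] 0.08551545243388509
```

View pics/top0.png

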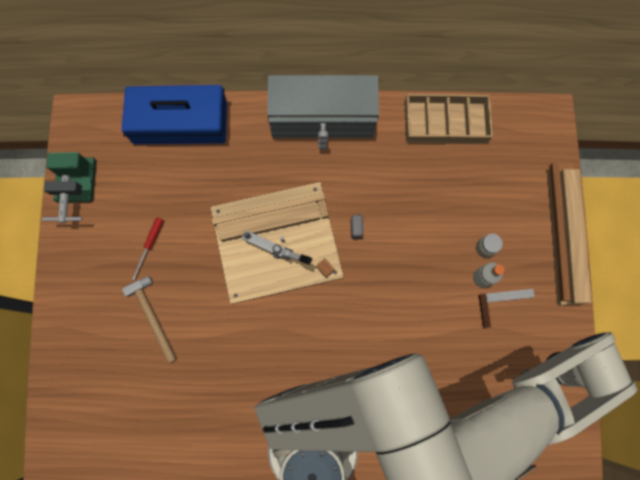

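View pics/scene0.png

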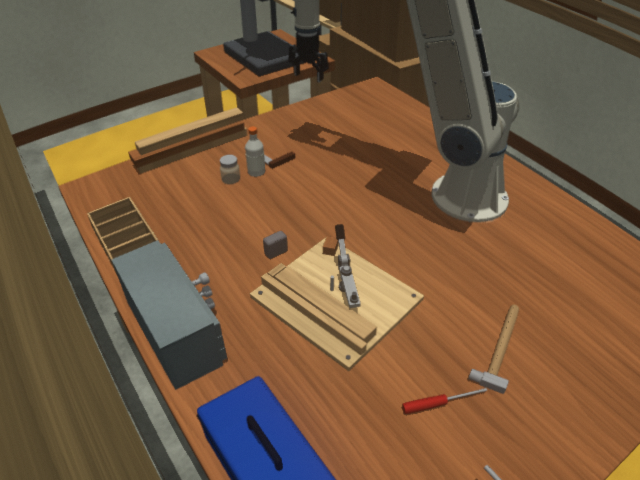

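The top view shows the board with corners near (211,207), (322,184), (342,274) and (234,300). The strap nose is near (248,238), the lever grip near (305,259), the offcut at (326,268) and the tape at (357,227). In the scene view the strap runs from (352,298) to the lever end at (340,230). I'll enlarge both.

```bash
python3 - <<'E'
import cv2
a=cv2.imread("pics/top0.png")[175:310,200:380]; b=cv2.imread("pics/scene0.png")[215:375,240:430]
cv2.imwrite("pics/topc.png",cv2.resize(a,None,fx=4.4,fy=4.4,interpolation=cv2.INTER_CUBIC))
cv2.imwrite("pics/scenec.png",cv2.resize(b,None,fx=3.7,fy=3.7,interpolation=cv2.INTER_CUBIC))
E
```

```text
(no output)
```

View pics/topc.png

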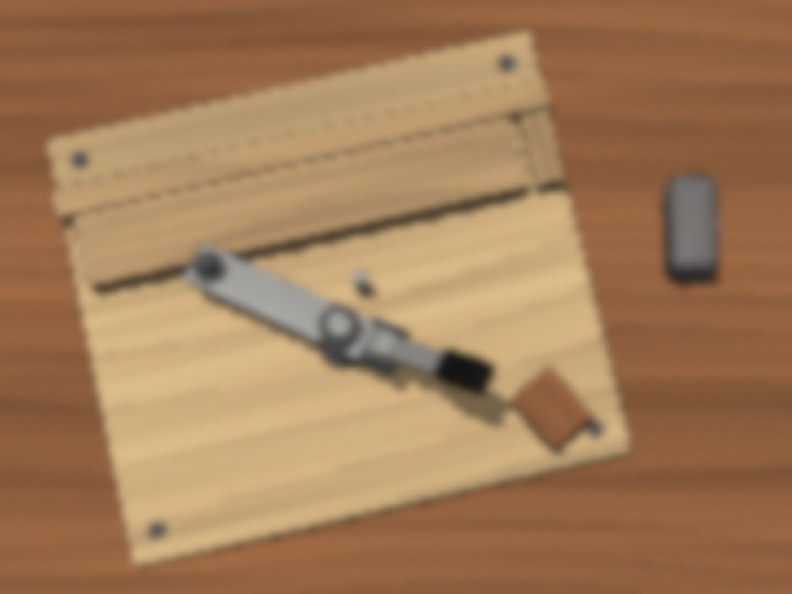

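View pics/scenec.png

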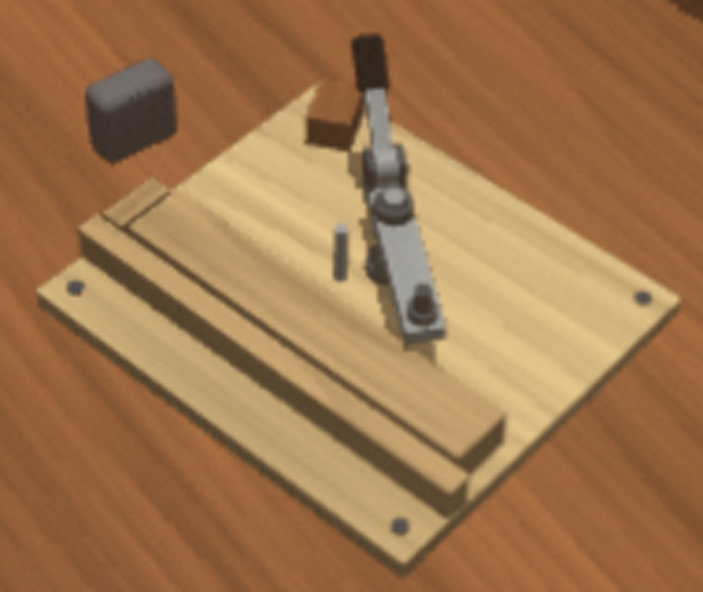

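The top crop shows the board's corners at (50,140), (530,32), (628,450) and (135,563). It also shows the nut at (340,322), the screw at (210,263), the pin top at (362,276), the grip end at (490,375) and the offcut top at (553,405). The scene crop shows the nut at (395,200), the screw top at (424,288), the pin top at (341,228) and the lever end at (368,38). Now casting rays.

```bash
cat >h.py <<'E'
import numpy as np,cv2,pickle
C={n:pickle.load(open(n+"0.pkl","rb")) for n in("scene","top")}
OFF={"top":(200,175,4.4),"scene":(240,215,3.7)}
def ray(n,p,d=None):
    d=d or C[n]; 
    if n in OFF: a,b,s=OFF[n]; p=((p[0]+.5)/s-.5+a,(p[1]+.5)/s-.5+b)
    q=cv2.undistortPoints(np.array([[p]],float),d["intrinsics"],d["dist"])[0,0]
    R=d["view"][:3,:3];o=-R.T@d["view"][:3,3]; v=R.T@np.r_[q,1]; return o,v/np.linalg.norm(v)
def plane(n,p,z): o,v=ray(n,p); return o+v*(z-o[2])/v[2]
def tri(a,b):
    (o1,v1),(o2,v2)=ray("top",a),ray("scene",b)
    t=np.linalg.lstsq(np.c_[v1,-v2],o2-o1,rcond=None)[0]; p,q=o1+v1*t[0],o2+v2*t[1]; return (p+q)/2,np.linalg.norm(p-q)
E
python3 - <<'E'
from h import *
np.set_printoptions(precision=4,suppress=True)
c=np.array([plane("top",p,.018) for p in[(50,140),(530,32),(628,447),(135,560)]])[:,:2]
print("top corners",c,np.linalg.norm(c-np.roll(c,1,0),axis=1),c.mean(0))
cs=np.array([plane("scene",p,.018) for p in[(403,568),(40,292),(678,300)]])[:,:2]; print("scene corners",cs)
ex=(c[0]+c[1]-c[2]-c[3]);yaw=np.arctan2(ex[1],ex[0]); ey=c[0]+c[3]-c[1]-c[2]; yaw2=np.arctan2(-ey[0],ey[1]);print(yaw,yaw2)
yaw=(yaw+yaw2)/2;R=np.array([[np.cos(yaw),-np.sin(yaw)],[np.sin(yaw),np.cos(yaw)]])
print("stud from board",c.mean(0)+R@[-.035,0],"pin",c.mean(0)+R@[-.003,-.02])
for k,a,z,b in[("nut",(340,322),.09,(395,200)),("screw",(210,264),.098,(424,288)),("pin",(362,276),.068,(341,228)),("lend",(490,375),.14,(368,38)),("offcut",(553,405),.048,(335,100))]:
    print(k,plane("top",a,z),plane("scene",b,z),*tri(a,b))
E
```

```text
top corners [[ 0.7117  0.3066]
 [ 0.7877 -0.0231]
 [ 0.4991 -0.0876]
 [ 0.4238  0.2405]] [0.2953 0.3383 0.2957 0.3367] [0.6056 0.1091]
scene corners [[ 0.7133  0.3131]
 [ 0.7868 -0.0157]
 [ 0.4239  0.2435]]
0.2227484964656409 0.2261355264195394
stud from board [0.5714 0.1013] pin [0.6071 0.0889]
nut [0.5712 0.101  0.09  ] [0.5721 0.1079 0.09  ] [0.5706 0.1026 0.0851] 0.004044057365254639
screw [0.6079 0.185  0.098 ] [0.6087 0.1892 0.098 ] [0.6077 0.1861 0.0949] 0.00236375959692412
pin [0.6059 0.0883 0.068 ] [0.6052 0.0915 0.068 ] [0.6052 0.0893 0.0664] 0.0026789813692075387
lend [0.5282 0.0037 0.14  ] [0.5236 0.0074 0.14  ] [0.5259 0.0056 0.1406] 0.005857558412218941
offcut [ 0.5231 -0.0371  0.048 ] [ 0.5218 -0.0345  0.048 ] [ 0.5222 -0.0362  0.0472] 0.0026621993803412503
```

```bash
cat >>h.py <<'E'
from workcell import bot,hand,get_obs,vision,kinematics,hand_in
STUD=np.array([.5715,.1025]);YAW=.224;T=bot.tcp_to_tips
u=lambda a:np.array([np.cos(a),np.sin(a)])
def ori(b): t=b+np.pi/2; t=(t+np.pi/2)%np.pi*1.0-np.pi/2; return [np.cos(t/2),np.sin(t/2),0,0]   # tool y along heading b (mod pi), tool down
def side(s,gap,r=.075,ztip=.066):   # closed fingers beside the strap's left flank
    a=YAW+s; return [*(STUD+r*u(a)+(.0285+gap)*u(a+np.pi/2)),ztip+T],ori(a+np.pi/2)
E
python3 - <<'E'
from h import *
print("T",T); hand.move_gripper(0.0); print(bot.tcp_to_tips,get_obs()["gripper_width"])
p,o=side(.93,.03); 
for z in(.30,.15): print(kinematics.solve_ik([p[0],p[1],z],o))
bot.reach([p[0],p[1],.28],o); bot.servo_line([p[0],p[1],.100+T],velocity=.15)
s=get_obs();print(s["time_s"],s["position"],s["wrist_force"],s["joint_pos"])
for n in("scene","wrist"):
    d=vision.read_camera(n); f=d["frame"][:,:,::-1]
    if n=="scene": f=cv2.resize(f[150:350,240:430],None,fx=3,fy=3,interpolation=cv2.INTER_CUBIC)
    cv2.imwrite(f"pics/{n}1.png",f)
    w=d["view"]@np.r_[s["position"][:2],s["position"][2]+0,1]
    for dz in(0,-.017,-.030):
        P=np.array([[*s["position"][:2],s["position"][2]+dz]]);V=d["view"]
        q=cv2.projectPoints(P,cv2.Rodrigues(V[:3,:3])[0],V[:3,3],d["intrinsics"],d["dist"])[0].ravel(); print(n,dz,q,(q-[240,150])*3)
E
```

```text
T 0.017
0.017 -5.239642612632178e-05
[ 3.38691052e-01  2.40736382e-01  1.67011302e+00 -4.44089210e-16
  1.23074325e+00  7.55487379e-01]
[ 3.38691052e-01  3.98126887e-01  1.81225991e+00 -4.44089210e-16
  9.31205856e-01  7.55487379e-01]
5.0333 [0.54902553 0.19494806 0.11787559] [-0.06701148 -1.33086584  1.14689422] [ 3.38631377e-01  4.41390394e-01  1.83204558e+00 -2.96846055e-05
  8.66615327e-01  7.55475367e-01]
scene 0 [375.83340344 277.89196453] [407.50021033 383.6758936 ]
scene -0.017 [375.37810612 282.72357868] [406.13431835 398.17073605]
scene -0.03 [375.03432435 286.36010521] [405.10297305 409.08031563]
wrist 0 [318.73603909 332.88079155] [236.20811727 548.64237465]
wrist -0.017 [318.71175768 311.85861645] [236.13527303 485.57584936]
wrist -0.03 [318.69645215 298.4822144 ] [236.08935645 445.44664319]
```

View pics/scene1.png

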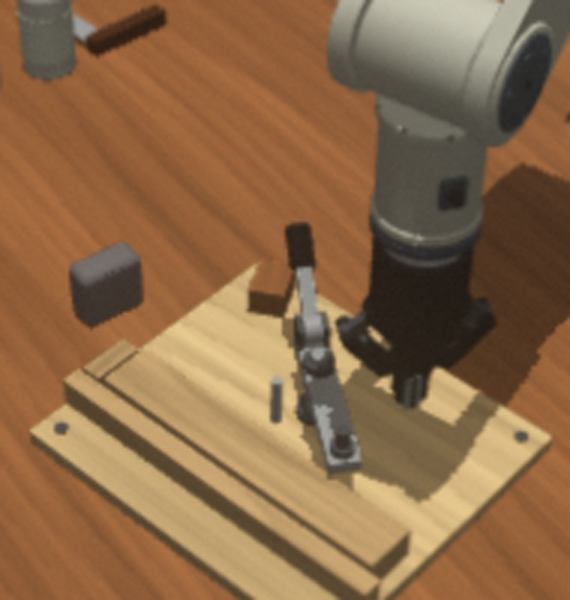

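View pics/wrist1.png

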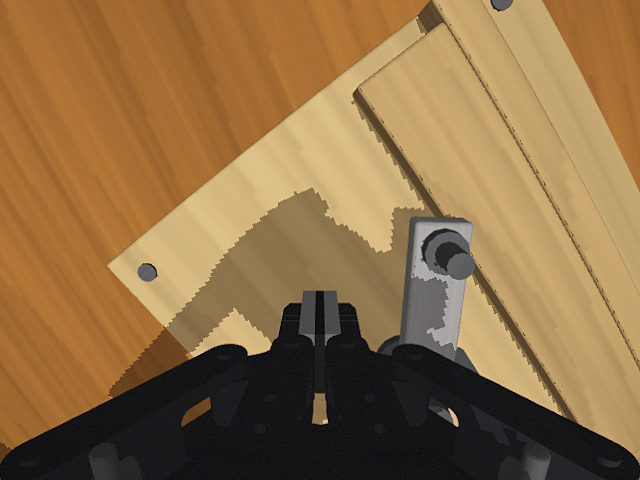

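The closed fingertips hang at (408,405) in the scene crop, left of the strap (nose at 340,450) and clear of it. The wrist view agrees: tips at (320,292), strap flank from about u=405. The linkage sits some 45 mm above the tips, so it clears the screw. I'll descend and swing with force checks.

```bash
python3 - <<'E'
from h import *
W=lambda:np.mean([(bot.dwell(.02),get_obs()["wrist_force"])[1] for _ in range(4)],axis=0)
kw=dict(r=.068,ztip=.068)
p,o=side(.93,.03,**kw); bot.servo_line(p,o,velocity=.08); b=W(); print("base",b.round(2))
log=[]
for s in list(np.arange(.93,.06,-.11))+[.06]:
    p,o=side(s,0.0,**kw); bot.servo_line(p,o,velocity=.07); f=get_obs()["wrist_force"]-b; log.append((round(s,2),f.round(1).tolist()))
    if np.linalg.norm(f)>12: print("STOP");break
print(log,get_obs()["time_s"])
n=u(YAW+np.pi/2); p0,o=side(0,0,**kw)
for g in np.arange(.004,-.010,-.0015):
    p=[*(np.array(p0[:2])+g*n),p0[2]]; bot.servo_line(p,o,velocity=.03); f=W()-b; fn=f[:2]@n
    print(round(g,4),f.round(1),round(fn,1))
    if fn>9 or np.linalg.norm(f)>15: break
print(get_obs()["time_s"],get_obs()["position"])
d=vision.read_camera("wrist"); cv2.imwrite("pics/wrist2.png",d["frame"][:,:,::-1])
E
```

```text
base [ 0.23 -0.07  0.34]
[(np.float64(0.93), [-1.0, 0.6, 0.1]), (np.float64(0.82), [-0.6, -0.7, -1.4]), (np.float64(0.71), [0.1, 0.3, -0.2]), (np.float64(0.6), [-0.6, 0.4, 0.5]), (np.float64(0.49), [-0.5, 0.3, -1.3]), (np.float64(0.38), [-1.6, -0.4, -0.5]), (np.float64(0.27), [-0.2, 0.8, 0.0]), (np.float64(0.16), [0.0, -0.0, 0.1]), (0.06, [0.0, 0.8, -0.5])] 8.4583
0.004 [-0.8  0.9  0.3] 1.1
0.0025 [-0.2  1.3 -0.8] 1.3
0.001 [ 0.1  1.4 -0.2] 1.4
-0.0005 [ 0.4  1.  -0.4] 0.9
-0.002 [ 0.5  1.6 -0.6] 1.5
-0.0035 [ 0.4  0.8 -0.1] 0.7
-0.005 [ 0.3  1.7 -0.6] 1.5
-0.0065 [ 0.   1.1 -0.7] 1.1
-0.008 [ 0.2  1.2 -0.3] 1.1
-0.0095 [-0.1  5.2 -0.8] 5.1
11.625 [0.63362504 0.13669046 0.0850556 ]
```

View pics/wrist2.png

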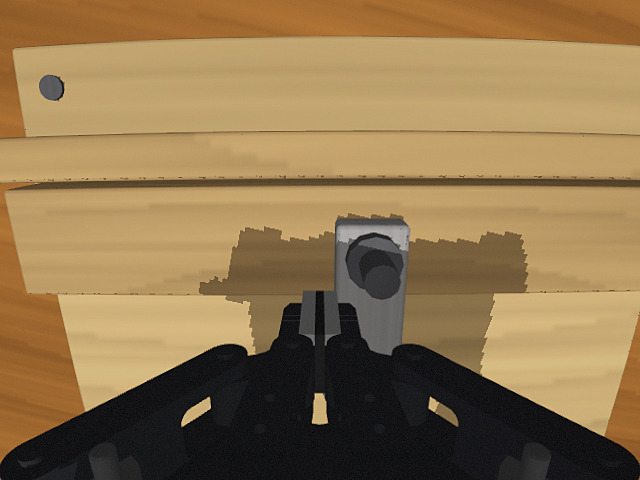

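The strap (u≈335–408) now lies square across the rail, with its pressure screw at (375,268) over it. The force rise to 5 N says it has just met the pin. I'll press a little more, then back away and lift.

```bash
cat >>h.py <<'E'
W=lambda:np.mean([(bot.dwell(.02),get_obs()["wrist_force"])[1] for _ in range(4)],axis=0)
E
python3 - <<'E'
from h import *
n=u(YAW+np.pi/2); p=np.array(get_obs()["position"]); o=ori(YAW+np.pi/2)
for k in range(6):
    p[:2]-=.001*n; bot.servo_line(p,o,velocity=.03); f=W(); print(k,f.round(1),round(f[:2]@n,1))
    if f[:2]@n>13: break
p[:2]+=.025*n; bot.servo_line(p,o,velocity=.08)
p[2]=.23; bot.servo_line(p,o,velocity=.2)
# above the lever
q=STUD-(.033+.053-.011)*u(YAW); bot.servo_line([*q,.23],o,velocity=.2)
print(get_obs()["time_s"],W().round(2),get_obs()["position"])
d=vision.read_camera("scene"); cv2.imwrite("pics/scene3.png",cv2.resize(d["frame"][150:350,240:430,::-1],None,fx=3,fy=3,interpolation=cv2.INTER_CUBIC))
E
```

```text
0 [ 0.1  6.2 -0. ] 6.0
1 [-0.1  8.7 -0.3] 8.5
2 [-1.2 10.6 -0.8] 10.6
3 [-1.1 13.4 -0.3] 13.3
15.1667 [0.65 0.08 0.2 ] [0.49947462 0.08630837 0.2299378 ]
```

View pics/scene3.png

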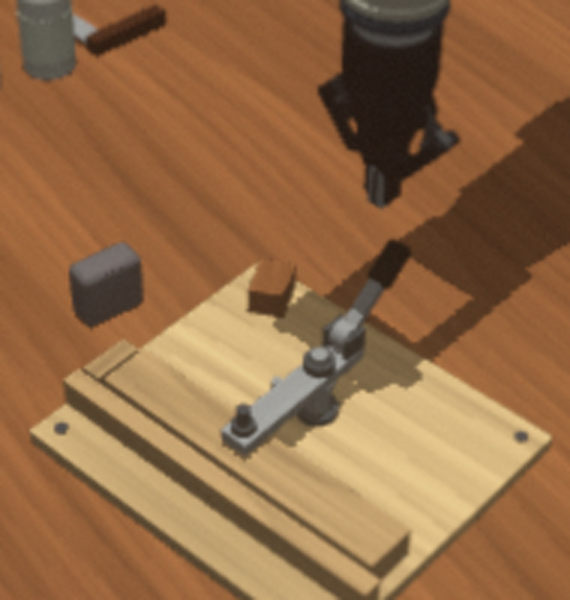

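The strap is home against the pin at (277,383), with the nut at (319,355), the screw at (243,415) and the lever end at (398,248). The fingertip at (378,203) is above the lever. Now pushing the lever down.

```bash
python3 - <<'E'
from h import *
o=ori(YAW+np.pi/2); b=W(); H=STUD-.033*u(YAW)
def tip(ph,d=.075,dz=0):
    x=d*np.cos(ph)-.007*np.sin(ph)-.011*min(1,max(0,ph)/.15+0)*1.0; z=.087+d*np.sin(ph)+.007*np.cos(ph)
    return [*(H-x*u(YAW)),z+T+dz]
bot.servo_line(tip(.70,dz=.012),o,velocity=.12)
done=False
for ph in np.arange(.70,.13,-.06):
    bot.servo_line(tip(ph),o,velocity=.06); f=get_obs()["wrist_force"]-b; print(round(ph,2),f.round(1))
    if np.linalg.norm(f)>25: done=True;print("STOP");break
p=np.array(get_obs()["position"])
while not done and p[2]-T>.080:
    p[2]-=.0015; p[:2]-=.0002*u(YAW); bot.servo_line(p,o,velocity=.03); f=W()-b; print(round(p[2]-T,4),f.round(1))
    done=f[2]>18 or np.linalg.norm(f)>25
print(get_obs()["time_s"])
E
```

```text
0.7 [-0.3 -0.6  0.1]
0.64 [-0.4  0.5 -0.7]
0.58 [ 1.  -0.2  1.3]
0.52 [1.1 0.2 0.7]
0.46 [ 0.6 -0.9 -0. ]
0.4 [0.  0.1 0.7]
0.34 [-0.4 -0.3  1.2]
0.28 [-0.5  0.9  0.7]
0.22 [0.2 0.5 1.5]
0.16 [-0.1  0.5  0.7]
0.104 [0.3 0.6 0.8]
0.1025 [0.3 0.3 0.4]
0.101 [-0.5 -0.2  0.7]
0.0995 [ 0.3 -0.6  1.1]
0.098 [0.4 0.1 0.7]
0.0965 [-1.6 -0.3  6.4]
0.095 [-2.8 -0.7  9.8]
0.0935 [-4.1 -0.9 12.9]
0.092 [-5.9 -1.3 16.5]
0.0905 [-6.7 -1.6 19.9]
21.7667
```

```bash
python3 - <<'E'
from h import *
p=np.array(get_obs()["position"]); o=ori(YAW+np.pi/2)
p[2]=.25; bot.servo_line(p,o,velocity=.15); bot.reach([.38,-.15,.30],o)
print(get_obs()["time_s"],W().round(2))
a=vision.read_camera("scene")["frame"][215:375,240:430,::-1]; b=vision.read_camera("top")["frame"][175:310,200:380,::-1]
cv2.imwrite("pics/fin.png",np.hstack([cv2.resize(a,(400,337),interpolation=cv2.INTER_CUBIC),cv2.resize(b,(400,337),interpolation=cv2.INTER_CUBIC)]))
E
```

```text
23.8667 [-0.04 -0.08  0.21]
```

View pics/fin.png

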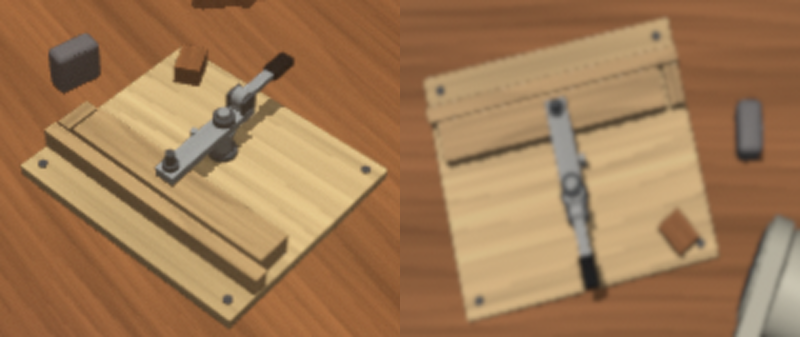

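The clamp looks shut: the strap lies across the rail, the lever (end at 291,62 in the scene view, 590,288 in the top view) lies in line with it, and the offcut and tape haven't moved. I'll check the lever end's height and the strap angle numerically.

```bash
python3 - <<'E'
from h import *
S=lambda x,y:((x/400*190)*3.7,(y/337*160)*3.7)
P=lambda x,y:(((x-400)/400*180)*4.4,(y/337*135)*4.4)
np.set_printoptions(precision=4,suppress=True)
print("end",tri(P(590,286),S(290,62)))
print("expected end",STUD-.125*u(YAW))
a,c=plane("top",P(556,107),.095)[:2],plane("top",P(572,184),.09)[:2]; v=a-c; print("strap heading",np.arctan2(v[1],v[0]),np.linalg.norm(v),"yaw",YAW)
e=plane("top",P(590,286),.092)[:2]; v=a-e; print("screw-end heading",np.arctan2(v[1],v[0]),np.linalg.norm(v))
E
```

```text
end (array([0.4516, 0.0783, 0.0887]), np.float64(0.004539616867952168))
expected end [0.4496 0.0747]
strap heading 0.23522990862817467 0.09142383027069884 yaw 0.224
screw-end heading 0.2169232822901994 0.2106381500803845
```

```bash
python3 -c "
from workcell import hand_in
print(hand_in())"
```

```text
the job is handed in; nothing more can be done
None
```

I swung the strap home against its stop pin and then pushed the cam lever fully down. A final camera check showed the strap in line with the jig, the lever end at about 89 mm and no visible shift of the rail, offcut or tape, and I handed the job in with the arm clear at about 24 s.

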